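# Release the charged battery and stop it with the other finger

### The arm

A 7-joint arm with a two-finger parallel gripper is mounted at the origin on the work surface. World frame = base frame: x ahead of the robot, y to its left, z up, the work surface at z = 0. Lengths are in m, angles in rad, forces in N, time in s.
With the tool pointing down it reaches from about 0.4 to 0.875 m from the base axis. Payload 19.3 kg.
Tool frame: the origin (TCP) lies midway between the tips of the shut fingers; the grasp point (between the pads) lies 19 mm behind it (bot.grip_point_offset is the distance from the TCP to the grasp point, in m); z points along the fingers, y is the direction in which the jaws open and shut (so a half turn about z gives the same grasp; the last joint's range is limited). The gripper opens to 85 mm and grips with 20 to 120 N. Pads are 22 mm wide; open, the fingers measure 114 mm over their backs; the gripper's body (76 mm by 85 mm) begins 54 mm behind the grasp point. The pads swing forward as they close: fully open they stand 13 mm farther back than shut.
Start: joints at [-1.287, 0.521, -0.036, 1.599, 0.021, 1.021, -0.113], TCP at [0.217, 0.586, 0.231] pointing down, gripper open.
Joint ranges: [-2.91, 2.91], [-0.3, 2.13], [-1.5, 1.42], [0.17, 2.43], [-1.26, 4.41], [0.16, 1.93], [-2.52, 2.52]. Speed limits (rad/s): [1.89, 1.89, 2.39, 2.39, 3.01, 3.01, 3.01].

### API

Orientations are given as [roll, pitch, yaw] about the fixed x, y, z axes, in that order (R = Rz(yaw) Ry(pitch) Rx(roll)).
In Python, from workcell import bot, viewer, workorder gives the robot as it stands.
- The arm moves only by the tool move_arm, never from a script. Its argument "plan" is a list of rows, each a list of 6 numbers: the shift along the tool's x, y, z scaled (see below), then the turn, a rotation vector about the tool's x, y, z scaled (see below). A call has 1 to 5 rows; each row shifts and turns the commanded pose from where the row before left it, along the tool's axes as they then stand; what a row does not reach is not made up. The controller multiplies each number of a shift by 0.025 m and each number of a turn by pi rad. A row lasts 1/10 s, in which the tool goes at most 50 mm and 8.59 degrees, less where a joint would pass 70% of its speed; a pose out of reach is approached as far as the arm can. A call with a number of a shift or a turn outside -1 to 1 is refused whole. A call with a gripper value outside its range is refused whole. "claw" is the closure, from -1 (fully open) to 1 (shut), so that 0 is half open, set as the call begins (left out, the last holds). The fingers move at their own pace and stop on an object; "force" is the grip in N (left out, the last holds). Time passes only in rows, so rows that do not move let the fingers close. It gives the time, the measured TCP pose, the force and the opening at its end, in the units of the state.
- bot.observe(): the state, without advancing time (a new reading comes with each control period).
- viewer.grab_frame(name): name is "scene" or "side" or "wrist"; returns the picture (384x512x3 uint8, red, green, blue); there is no depth.
- viewer.camera_info(name): a dict with "K" (3x3 intrinsics, pixels), "R" (3x3) and "t" (3): a world point X has camera coordinates R X + t. Camera axes: x right, y down, z forward; pixel columns grow to the right and rows downward; lengths in m; the calibration is good to about 2 mm. A picture is of the moment at which its call begins: read the wrist's pose just before it. camera_info takes no time and is no camera call; for the wrist camera it gives the pose at the moment of the call.
- workorder.job_done(): hands the job in, once; it reports no verdict.
The state is a dict: "clock": time; "qpos": joint angles; "qd": joint speeds; "joint_efforts": joint torques, N m; "position": TCP position; "tool_rot": TCP orientation; "force": force on the tool from outside, world axes, zero at the start; "moment": the same for the moment, N m; "grip_width": finger opening in m.
Only numpy, scipy, OpenCV 4.12 (cv2) and the standard library are available. Lean on these libraries where they do the work, as an engineer would, in place of code of your own. Each camera call takes 0.05 s, during which the arm holds its last target.

### The job

Press the orange release key of the battery charger on the top tier with one fingertip and stop the battery with your other finger as it springs off its terminals, before it can slide away down the slope. Finish like that, keeping the key down and the battery held back on the charger by your finger, so that I can take it; do not lift the battery, and leave the other things on the tiers alone.

Things in the scene. Friction and masses are not known exactly. Their poses are not given: they have to be found in the camera images.
- tiers: three fixed stacking tiers of smoke-grey acrylic, 270 deep (x) x 480 wide (y), board tops 10, 105 and 200 mm above the oak shelf, open at the front (its -x side), which is turned away from the robot; origin on the shelf under the centre
- charger: fixed dark grey wedge-shaped desktop charger standing on the top tier, 148 deep (x) x 100 wide (y); origin on the tier board, its low front end at -x; the deck slopes up towards +x at 17.2 degrees (0.30 rad)
- bay: the charger's sloping deck: origin on the flat lane floor under the middle of the seated battery, x up the slope, y across it, z square to the deck. The lane runs along x at y = 0; two guide rails 8 mm high at y = +-23 mm run from x = -38 to +40; ahead of them the deck is flat and open from y = -69 to +31 down to its front edge at x = -97 mm, but for the key and a catch 4 mm high in the lane at x = -45 to -35. Behind the battery stands a terminal housing 24 mm high
- key (a joint): how far the orange release key is pressed, 0 (up) to 0.008 m (bottomed), straight into the deck (-z of the bay); its spring takes about 2 N to start and 5 N to bottom. The battery is let go at about 4 mm; the key springs up when let go
- key_top (a point): middle of the top face of the release key, 26 (bay x) x 22 mm, top 16 mm above the deck when up; its middle lies 44 mm to the -y side of the lane's middle and 30 mm farther down the slope than the front face of the seated battery (bay x = -65.5, y = -44 mm)
- battery: loose charged battery in the lane, dark with a blue label, 71 (x) x 38.4 (y) x 20.5 mm, about 0.12 kg; origin in the middle of its underside, at the bay's origin while seated. Once the key is down the sprung terminals shove it 8 mm down the slope (-x of the bay) in under 0.1 s and it slides on by itself off the front end unless something stands in the lane; it is clear of the catch once 5 mm out
- battery_front (a point): middle of the battery's front (-x) face, 35.5 mm from its middle and 10 mm above its underside
- drybox: loose compact dry box with closed flip-top lid, 150 x 190 x 84 mm, on the top tier; origin under its centre
- spare: loose spare battery of the same kind with a grey label, lying on the top tier; origin in the middle of its underside
- lens: loose white telephoto lens on its collar foot, 184 long (y) x 80 mm, on the lowest tier; origin under its foot's middle
- wrench: loose stainless filter wrench, 160 mm long, flat on the middle tier; origin in its ring's centre
- cap0: loose black lens cap, 80 mm across, 8 mm thick, on the middle tier
- cap1: loose black lens cap, 72 mm across, 8 mm thick, on the middle tier
Mind the look-alikes: they are no part of the job. What is shaped like the battery but pink or red is not meant.

How it is judged:
On the way, in this order (a step that is already met when the one before it is completed fails the run):
1. the release key is pressed (value of joint key above 0.003 m).
2. the battery, sprung at least 5 mm out, is stopped against a finger while the key is down (value of joint key above 0.003 m and x of battery in the frame of bay between -0.045 and -0.005 m and contact force between the fingers and battery above 0.04 N and linear speed of battery below 0.02 m/s), for 0.3 s.
At the end, for the whole second after the job is handed in: the key is held down (more than 3 mm), the battery lies at rest flat on the deck (within 6 mm, 0.15 rad), 5 to 45 mm down the slope from its seat, and a finger bears on it with more than 0.04 N (all of step 2 and z of battery in the frame of bay below 0.006 m and angle between the z axis of battery and the z axis of bay, either way round below 0.15 rad); the arm keeps its last pose, push and grip.
It fails at once if the battery slid away (more than 50 mm down the slope) (x of battery in the frame of bay below -0.05 m).
It fails at once if the battery was lifted off the deck by more than 8 mm (z of battery in the frame of bay above 0.008 m).
It fails at once if another thing on the tiers was moved by more than 15 mm (distance of any of drybox, spare, lens, wrench, cap0, cap1 from where it was at the start of the episode above 0.015 m).
It also fails if it takes over 32 s, if anything falls off the work surface, if the arm or the gripper's body presses on something with over 40 N, if the wrist force passes 120 N, or if a joint passes its speed limit or range.

## Working session

There is one attempt and no reset: what is moved stays moved. The work goes in short steps, Python scripts to look and compute and a tool call to move; the robot and the scene stay as the last step left them, time stands still between calls to the robot, and variables do not carry over. Pictures are saved under pics/ and viewed, and the job is handed in when it is done.

Besides the shell and the picture viewer there is one more tool, called after ">>>" as name(argument=value, ...), one argument or row to a line, values as JSON. move_arm: Moves the arm, as the interface text tells. Shifts and turns lie within -1 to 1; 1 stands for 0.025 m of shift or pi rad of turn. Its arguments: {"type":"object","properties":{"plan":{"type":"array","items":{"type":"array","items":{"type":"number"}}},"claw":{"type":"number"},"force":{"type":"number"}},"required":["plan"]}

```bash
ls; mkdir -p pics; python3 - <<'E'
from workcell import bot, viewer, workorder
import cv2
print(bot.observe())
for n in ["scene","side","wrist"]:
    f=viewer.grab_frame(n); cv2.imwrite(f"pics/{n}0.png",f[...,::-1]); c=viewer.camera_info(n); print(n,c)
E
```

```text
pics
{'clock': 0.0, 'qpos': array([-1.28716498,  0.52201966, -0.036329  ,  1.60001652,  0.02119921,
        1.02110271, -0.11281669]), 'qd': array([-1.31202876e-03,  6.06507923e-05,  1.79226186e-03,  1.01807618e-03,
        2.21602201e-04, -7.91465259e-04, -6.88924795e-04]), 'joint_efforts': array([ 3.88182934e-04, -9.27107191e+01,  1.97978765e+00, -3.69913638e+01,
        1.77987374e-02,  8.39170563e-03,  7.54030822e-06]), 'position': array([0.21647327, 0.58594441, 0.23071915]), 'tool_rot': array([-3.14043430e+00,  8.21315461e-05,  2.78773582e+00]), 'force': array([-0.02360908,  0.55191837,  0.34253353]), 'moment': array([0.03407012, 0.00382811, 0.04877671]), 'grip_width': 0.0858819470766849}
scene {'K': array([[480.23716437,   0.        , 260.49457062],
       [  0.        , 480.23716437, 199.53106307],
       [  0.        ,   0.        ,   1.        ]]), 'R': array([[ 0.1932877 ,  0.98111999,  0.00658972],
       [ 0.57051521, -0.10692635, -0.81429672],
       [-0.79821818,  0.16115308, -0.58041142]]), 't': array([-0.02267186, -0.13557632,  1.51870424])}
side {'K': array([[360.63065901,   0.        , 259.11420284],
       [  0.        , 360.63065901, 193.08734487],
       [  0.        ,   0.        ,   1.        ]]), 'R': array([[ 0.98699112, -0.16074224,  0.00323562],
       [-0.15104172, -0.93394824, -0.32392451],
       [ 0.05509026,  0.3192219 , -0.9460774 ]]), 't': array([-0.43518204,  0.07822823,  0.94762302])}
wrist {'K': array([[282.7337546 ,   0.        , 250.59088369],
       [  0.        , 282.7337546 , 184.46489547],
       [  0.        ,   0.        ,   1.        ]]), 'R': array([[ 3.47366416e-01,  9.37728986e-01, -9.59741580e-04],
       [ 9.03676531e-01, -3.34478581e-01,  2.67381388e-01],
       [ 2.50410265e-01, -9.37466105e-02, -9.63590303e-01]]), 't': array([-0.62571138, -0.03493239,  0.37810018])}
```

View pics/scene0.png

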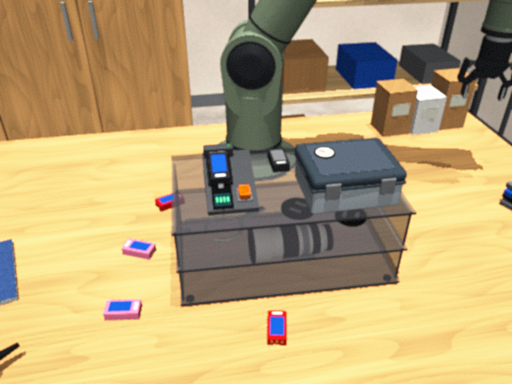

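View pics/side0.png

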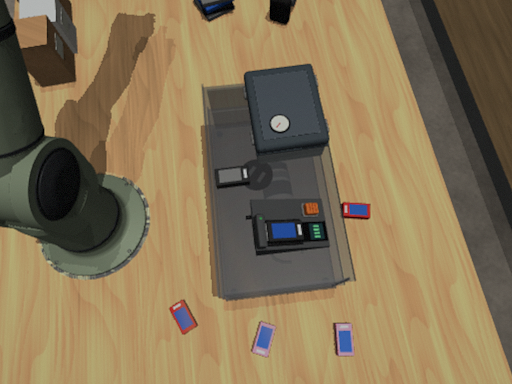

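View pics/wrist0.png

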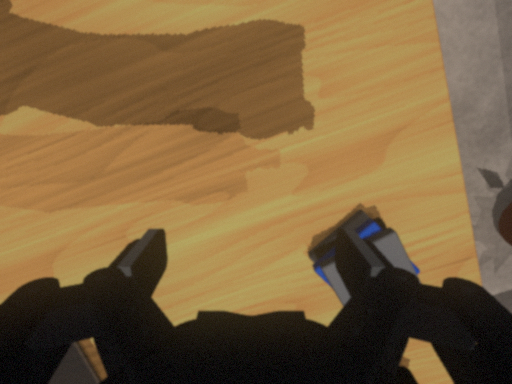

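```bash
cat > h.py <<'E'
import numpy as np, cv2
from workcell import bot, viewer
def ray(c,u,v):
    d=c['R'].T@np.linalg.solve(c['K'],[u,v,1.]); return -c['R'].T@c['t'], d
def tri(c1,p1,c2,p2):
    o1,d1=ray(c1,*p1);o2,d2=ray(c2,*p2)
    A=np.c_[d1,-d2]; s=np.linalg.lstsq(A,o2-o1,rcond=None)[0]
    a,b=o1+s[0]*d1,o2+s[1]*d2
    return (a+b)/2,np.linalg.norm(a-b)
def plane(c,p,z):
    o,d=ray(c,*p); return o+d*(z-o[2])/d[2]
def proj(c,X):
    q=c['K']@(c['R']@X+c['t']); return q[:2]/q[2]
E
python3 - <<'E'
from h import *
S=cv2.imread('pics/scene0.png');D=cv2.imread('pics/side0.png')
cv2.imwrite('pics/c1.png',np.hstack([cv2.resize(S[140:220,190:270],(400,400),interpolation=cv2.INTER_NEAREST),cv2.resize(D[190:270,240:320+20][:, :80+20],(400,320),interpolation=cv2.INTER_NEAREST) if 0 else cv2.resize(D[180:260,250:330],(400,400),interpolation=cv2.INTER_NEAREST)]))
for n,I,b in (('scene',S,(140,220,190,270)),('side',D,(190,260,240,335))):
    h=cv2.cvtColor(I,cv2.COLOR_BGR2HSV)
    for nm,lo,hi in (('orange',(5,170,150),(17,255,255)),('blue',(105,150,120),(125,255,255)),('green',(55,80,80),(90,255,255))):
        m=cv2.inRange(h,lo,hi); k=np.zeros_like(m);k[b[0]:b[1],b[2]:b[3]]=m[b[0]:b[1],b[2]:b[3]]
        _,_,st,ce=cv2.connectedComponentsWithStats(k)
        for s,c in zip(st[1:],ce[1:]):
            if s[4]>8: print(n,nm,s,c.round(1))
E
```

```text
scene orange [238 184  12  13 116] [243.8 189.8]
scene blue [210 154  17  19 278] [218.4 162.7]
scene green [215 195  16   9 115] [222.1 199.1]
side orange [306 203  13  10 100] [311.9 207.8]
side blue [272 223  24  15 323] [283.6 230.1]
side green [313 224   8  14  76] [316.3 230.6]
```

View pics/c1.png

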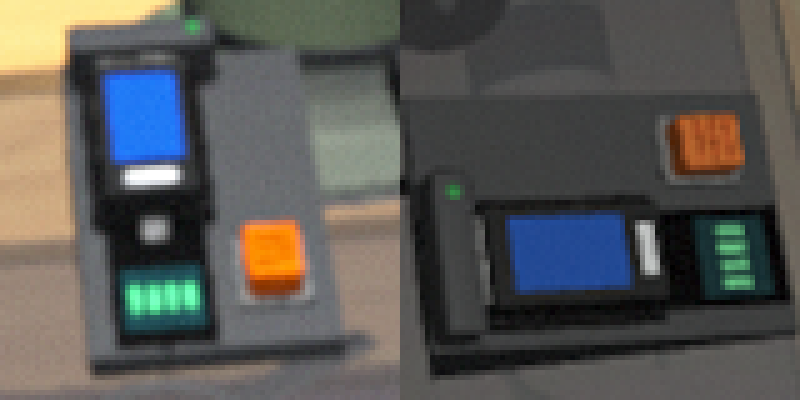

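```bash
python3 - <<'E'
from h import *
c1=viewer.camera_info('scene');c2=viewer.camera_info('side')
def sc(x,y): return (x/5+190-.5*0,y/5+140)
def sd(x,y): return ((x-400)/5+250,y/5+180)
P={'key':(sc(271,251),sd(711,141)),
'lab_backL(sc)':(sc(104,73),sd(511,302*1.0-10+0)), # world -y back
'lab_backR':(sc(178,69),sd(508,217)),
'lab_frontR':(sc(186,159),sd(629,213)),
'lab_frontL':(sc(111,165),sd(634,288)),
'bar_R':(sc(181,165),sd(653,220)),'bar_L':(sc(122,187),sd(645,277)),
'hous_led':(sc(194,26),sd(453,191)),
'frontR':(sc(340,335),sd(757,97)),'frontL':(sc(91,358),sd(797,322)),'backR':(sc(292,50),sd(405,97)),
}
W={}
for k,(a,b) in P.items():
    X,e=tri(c1,a,c2,b);W[k]=X;print(k,X.round(4),round(e,4))
def yaw(a,b): d=W[b]-W[a]; return np.degrees(np.arctan2(d[1],d[0])),np.degrees(np.arctan2(d[2],np.hypot(*d[:2]))),np.linalg.norm(d)
for a,b in (('lab_frontL','lab_backL(sc)'),('lab_frontR','lab_backR'),('lab_frontR','lab_frontL'),('frontR','frontL'),('frontR','backR')): print(a,b,yaw(a,b))
E
```

```text
key [ 0.5273 -0.1158  0.2402] 0.0019
lab_backL(sc) [ 0.4364 -0.1694  0.2742] 0.002
lab_backR [ 0.4401 -0.1405  0.2748] 0.0043
lab_frontR [ 0.4867 -0.1435  0.2606] 0.003
lab_frontL [ 0.4832 -0.1725  0.2592] 0.0016
bar_R [ 0.4948 -0.1473  0.2629] 0.0046
bar_L [ 0.4891 -0.1684  0.2523] 0.0002
hous_led [ 0.4212 -0.1304  0.2836] 0.0031
frontR [ 0.5549 -0.0937  0.2162] 0.0023
frontL [ 0.5504 -0.189   0.2155] 0.0006
backR [ 0.4101 -0.0861  0.2619] 0.0007
lab_frontL lab_backL(sc) (np.float64(176.2738712143809), np.float64(17.821874616764752), np.float64(0.049198754193015476))
lab_frontR lab_backR (np.float64(176.27885398512257), np.float64(16.89625469821177), np.float64(0.048760228938333434))
lab_frontR lab_frontL (np.float64(-96.95967106908724), np.float64(-2.7444440647076687), np.float64(0.02921262399972528))
frontR frontL (np.float64(-92.67874269751556), np.float64(-0.41990545798527606), np.float64(0.0954307635723415))
frontR backR (np.float64(176.9850368780429), np.float64(17.487079523303294), np.float64(0.15196137781461488))
```

```bash
cat >> h.py <<'E'
from scipy.spatial.transform import Rotation as Ro
YAW=np.radians(176.9)
# bay: x up-slope => pitch -0.30
RB=Ro.from_euler('xyz',[0,-0.30,YAW]).as_matrix()
KEY=np.array([.5273,-.1158,.2402])
OB=KEY-RB@np.array([-.0655,-.044,.016])
def b2w(p): return OB+RB@np.asarray(p)
def w2b(p): return RB.T@(np.asarray(p)-OB)
RT=RB@np.diag([1,-1,-1])
def tool(): 
    s=bot.observe(); return s,np.array(s['position']),Ro.from_euler('xyz',s['tool_rot']).as_matrix()
E
python3 - <<'E'
from h import *
print(OB)
for n,p in dict(frontR=[.5549,-.0937,.2162],frontL=[.5504,-.189,.2155],backR=[.4101,-.0861,.2619],lfR=[.4867,-.1435,.2606],lfL=[.4832,-.1725,.2592],lbR=[.4401,-.1405,.2748],lbL=[.4364,-.1694,.2742]).items(): print(n,(w2b(p)*1000).round(1))
s,p,R=tool(); print((R.T@RT).round(3),(Ro.from_matrix(R.T@RT).as_rotvec()/np.pi).round(4), Ro.from_matrix(RT).as_euler('xyz'))
# target: mid of fingers at bay (-66,-20), z 60mm above deck
t=b2w([-.0655,-.021,.09]); print(t, R.T@(t-p)/.025)
E
```

```text
[ 0.45771616 -0.15609595  0.24427119]
frontR [-97.8 -67.6   0.9]
frontL [-98.6  27.8   0.4]
backR [ 54.2 -67.3   1.7]
lfR [-22.2 -14.1  24. ]
lfL [-20.7  15.   22. ]
lbR [ 26.6 -14.6  23.7]
lbL [28.5 14.4 22.5]
[[ 0.913  0.295  0.282]
 [-0.282  0.955 -0.086]
 [-0.295 -0.001  0.955]] [ 0.014   0.0948 -0.0947] [-3.14159265 -0.3         3.08748745]
[ 0.54789268 -0.13994897  0.3108949 ] [-22.49706175 -22.65022809  -3.1796758 ]
```

>>> move_arm(
  plan=[
    [0, 0, -1, 0, 0, 0],
    [0, 0, -1, 0, 0, 0],
    [0, 0, -1, 0, 0, 0],
    [0, 0, -1, 0, 0, 0],
    [0, 0, -1, 0, 0, 0],
  ],
  claw=0.15,
)

```text
clock: 0.65
position: [0.2165, 0.5861, 0.3572]
tool_rot: [-3.141, 0.0, 2.788]
force: [0.2, 0.4, -0.1]
grip_width: 0.0363
```

>>> move_arm(
  plan=[
    [-0.95, -1, 0, 0, 0, 0],
    [-0.95, -1, 0, 0, 0, 0],
    [-0.95, -1, 0, 0, 0, 0],
    [-0.95, -1, 0, 0, 0, 0],
    [-0.95, -1, 0, 0, 0, 0],
  ],
)

```text
clock: 1.15
position: [0.285, 0.4264, 0.3561]
tool_rot: [-3.141, -0.0, 2.788]
force: [0.0, -0.1, -0.1]
grip_width: 0.0361
```

>>> move_arm(
  plan=[
    [-0.95, -1, 0, 0, 0, 0],
    [-0.95, -1, 0, 0, 0, 0],
    [-0.95, -1, 0, 0, 0, 0],
    [-0.95, -1, 0, 0, 0, 0],
    [-0.95, -1, 0, 0, 0, 0],
  ],
)

```text
clock: 1.65
position: [0.353, 0.268, 0.3563]
tool_rot: [3.142, -0.0, 2.788]
force: [0.5, -0.2, 0.5]
grip_width: 0.0363
```

```bash
python3 - <<'E'
from h import *
s,p,R=tool(); print(s['clock'],p,s['grip_width'],s['qpos'].round(2))
E
```

```text
1.65 [0.35299682 0.26802199 0.35628472] 0.036266149243227803 [-0.9   0.09  0.12  1.88 -0.01  1.17  0.45]
```

>>> move_arm(
  plan=[
    [-1, -0.97, 0, 0, 0, 0],
    [-1, -0.97, 0, 0, 0, 0],
    [-1, -0.97, 0, 0, 0, 0],
    [-1, -0.97, 0, 0, 0, 0],
    [-1, -0.97, 0, 0, 0, 0],
  ],
)

```text
clock: 2.15
position: [0.4283, 0.111, 0.3563]
tool_rot: [3.141, 0.0, 2.788]
force: [1.1, 0.2, 0.2]
grip_width: 0.036
```

>>> move_arm(
  plan=[
    [-1, -0.97, 0, 0, 0, 0],
    [-1, -0.97, 0, 0, 0, 0],
    [-1, -0.97, 0, 0, 0, 0],
    [-1, -0.97, 0, 0, 0, 0],
    [-1, -0.97, 0, 0, 0, 0],
  ],
)

```text
clock: 2.65
position: [0.5035, -0.046, 0.3563]
tool_rot: [-3.142, -0.0, 2.788]
force: [-0.0, 0.8, -0.1]
grip_width: 0.0362
```

>>> move_arm(
  plan=[
    [0, 0, 0, 0.0035, 0.0237, -0.0237],
    [0, 0, 0, 0.0035, 0.0237, -0.0237],
    [0, 0, 0, 0.0035, 0.0237, -0.0237],
    [0, 0, 0, 0.0035, 0.0237, -0.0237],
    [0, 0, 0, 0, 0, 0],
  ],
)

```text
clock: 3.15
position: [0.5038, -0.0444, 0.3549]
tool_rot: [3.141, -0.304, 3.09]
force: [-0.0, 0.2, -0.7]
grip_width: 0.0359
```

```bash
cat > st.py <<'E'
from h import *
import sys
s,p,R=tool(); print(s['clock'],p.round(4),s['grip_width'],s['force'].round(2))
print('tcp in bay mm',(w2b(p)*1000).round(1),'turn left',(Ro.from_matrix(R.T@RT).as_rotvec()/np.pi).round(4))
E
python3 st.py; python3 - <<'E'
from h import *
c=[viewer.camera_info(n) for n in('wrist','side','scene')]
for n in('wrist','side','scene'):
    f=viewer.grab_frame(n); cv2.imwrite(f'pics/{n}1.png',f[...,::-1])
E
```

```text
3.15 [ 0.5038 -0.0444  0.3549] 0.035901955687570014 [-0.04  0.17 -0.74]
tcp in bay mm [  -5.5 -114.   117.5] turn left [-0.     -0.0012  0.0008]
```

View pics/wrist1.png

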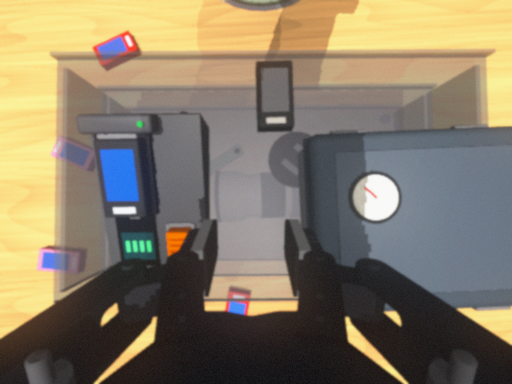

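View pics/side1.png

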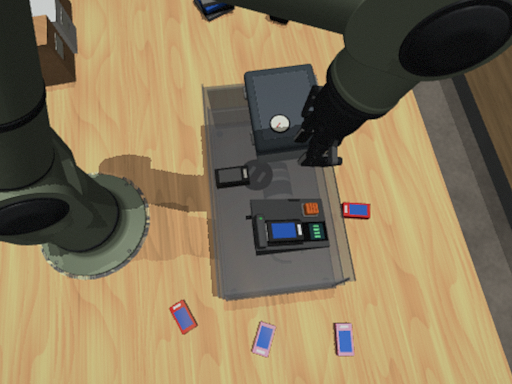

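View pics/scene1.png

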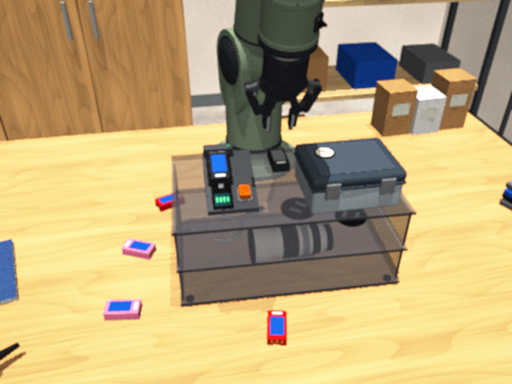

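>>> move_arm(
  plan=[
    [-0.6, -0.94, 0, 0, 0, 0],
    [-0.6, -0.94, 0, 0, 0, 0],
    [-0.6, -0.94, 0, 0, 0, 0],
    [-0.6, -0.94, 0, 0, 0, 0],
    [0, 0, 0.8, 0, 0, 0],
  ],
)

```text
clock: 3.8
position: [0.5505, -0.1446, 0.3204]
tool_rot: [-3.14, -0.295, 3.082]
force: [-0.1, 0.2, -0.7]
grip_width: 0.0361
```

>>> move_arm(
  plan=[
    [0, 0, 0.6, 0, 0, 0],
    [0, 0, 0, 0, 0, 0],
  ],
)

```text
clock: 4.0
position: [0.544, -0.1409, 0.3044]
tool_rot: [3.141, -0.3, 3.086]
force: [0.8, 0.1, 0.3]
grip_width: 0.0364
```

```bash
python3 st.py; python3 - <<'E'
from h import *
s,p,R=tool()
for n in('wrist','side','scene'):
    c=viewer.camera_info(n)
    f=viewer.grab_frame(n)[...,::-1].copy(); cv2.imwrite(f'pics/{n}2.png',f)
    print(n,'tcp',proj(c,p).round(1),'key',proj(c,KEY).round(1),'batf',proj(c,b2w([-.0355,0,.01])).round(1), 'cam in tool',(R.T@(-c['R'].T@c['t']-p)).round(4) if n=='wrist' else '')
    if n!='wrist': u,v=proj(c,p).astype(int); f=f[v-45:v+45,u-60:u+60]; f=cv2.resize(f,None,fx=6,fy=6,interpolation=cv2.INTER_CUBIC); cv2.imwrite(f'pics/{n}2c.png',f)
    else: cv2.imwrite('pics/wrist2c.png',cv2.resize(f,(800,600)))
E
```

```text
4.0 [ 0.544  -0.1409  0.3044] 0.03640182947864414 [0.85 0.1  0.31]
tcp in bay mm [-63.7 -19.9  82.7] turn left [ 0.0004 -0.0001 -0.0004]
wrist tcp [248.8 231.7] key [280.2 197.1] batf [223.3 157.7] cam in tool [ 0.0665  0.001  -0.1426]
side tcp [329.2 209.3] key [312.1 207.7] batf [300.2 230.7] cam in tool 
scene tcp [231.3 168. ] key [243.7 190.4] batf [220.1 182.1] cam in tool
```

View pics/wrist2c.png

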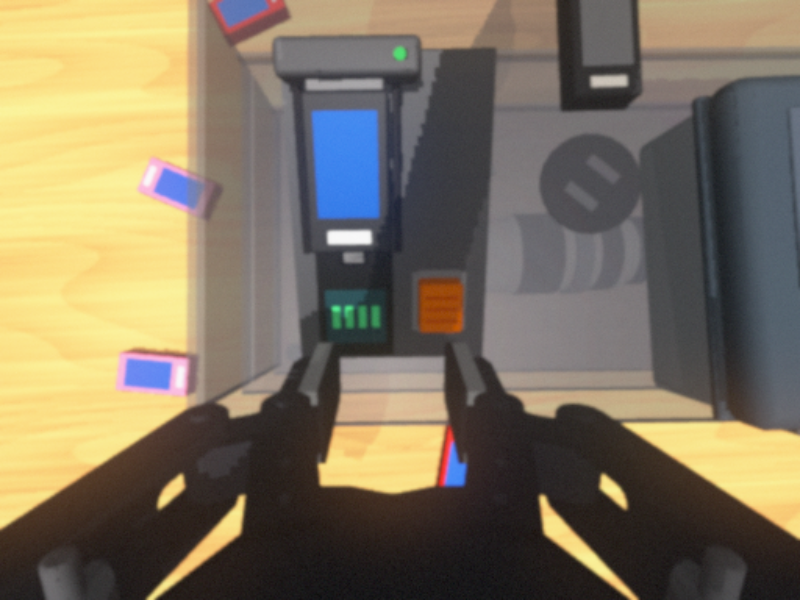

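View pics/side2c.png

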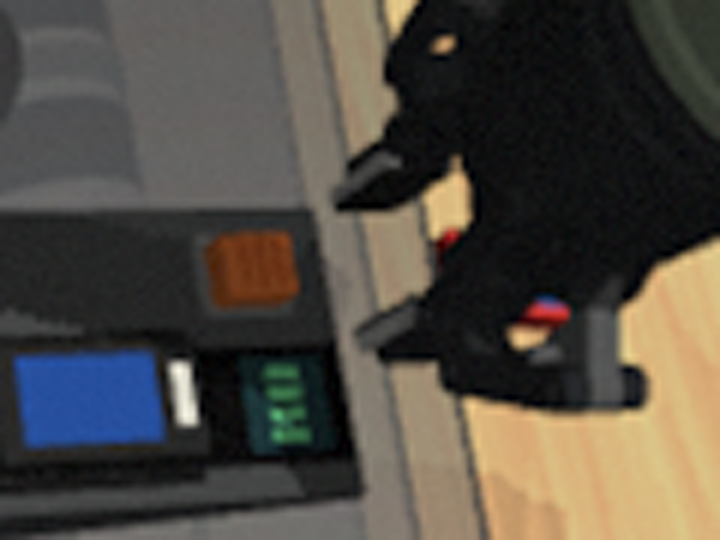

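View pics/scene2c.png

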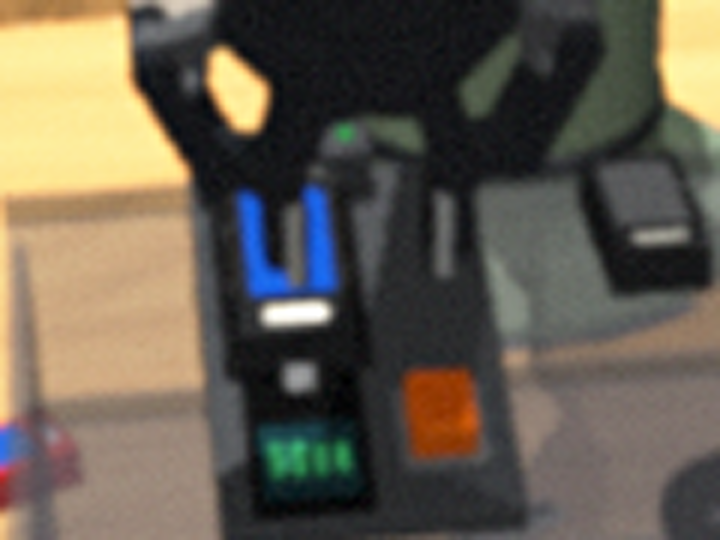

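>>> move_arm(
  plan=[
    [0.06, 0, 0.6, 0, 0, 0],
    [0, 0, 0.6, 0, 0, 0],
    [0, 0, 0.5, 0, 0, 0],
    [0, 0, 0.3, 0, 0, 0],
    [0, 0, 0, 0, 0, 0],
  ],
)

```text
clock: 4.65
position: [0.5287, -0.1399, 0.2574]
tool_rot: [3.141, -0.3, 3.088]
force: [0.3, -0.3, 0.8]
grip_width: 0.0361
```

```bash
python3 st.py; python3 - <<'E'
from h import *
s,p,R=tool()
for n in('wrist','side','scene'):
    c=viewer.camera_info(n)
    f=viewer.grab_frame(n)[...,::-1].copy(); cv2.imwrite(f'pics/{n}3.png',f)
    print(n,'tcp',proj(c,p).round(1),'key',proj(c,KEY).round(1))
    if n!='wrist': u,v=proj(c,p).astype(int); f=f[v-45:v+45,u-60:u+60]; f=cv2.resize(f,None,fx=6,fy=6,interpolation=cv2.INTER_CUBIC); cv2.imwrite(f'pics/{n}3c.png',f)
    else: cv2.imwrite('pics/wrist3c.png',cv2.resize(f[120:312,120:376],(800,600),interpolation=cv2.INTER_CUBIC))
E
```

```text
4.65 [ 0.5287 -0.1399  0.2574] 0.03609042421316913 [ 0.29 -0.27  0.84]
tcp in bay mm [-63.  -20.   33.2] turn left [ 0.0003 -0.0002  0.0001]
wrist tcp [248.9 231.7] key [288.4 223.4]
side tcp [316.7 217. ] key [312.1 207.7]
scene tcp [231.4 184.7] key [243.7 190.4]
```

View pics/wrist3c.png

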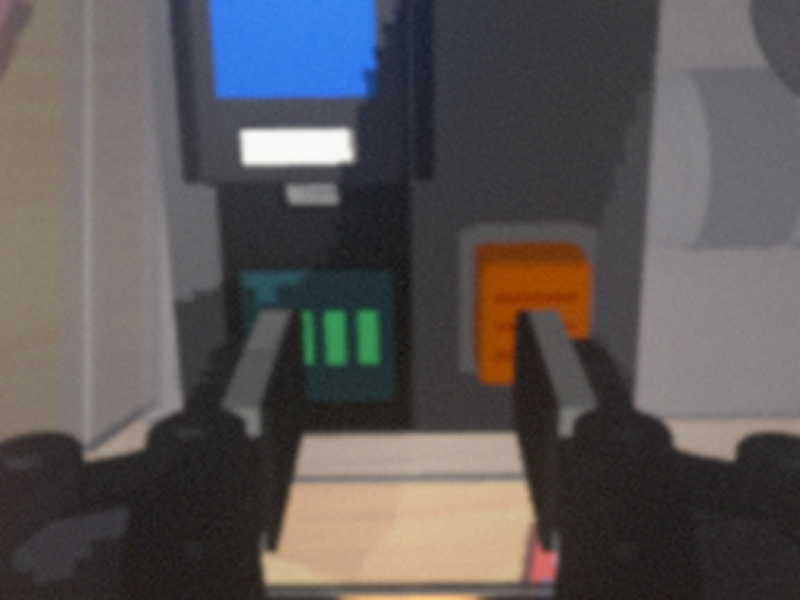

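View pics/side3c.png

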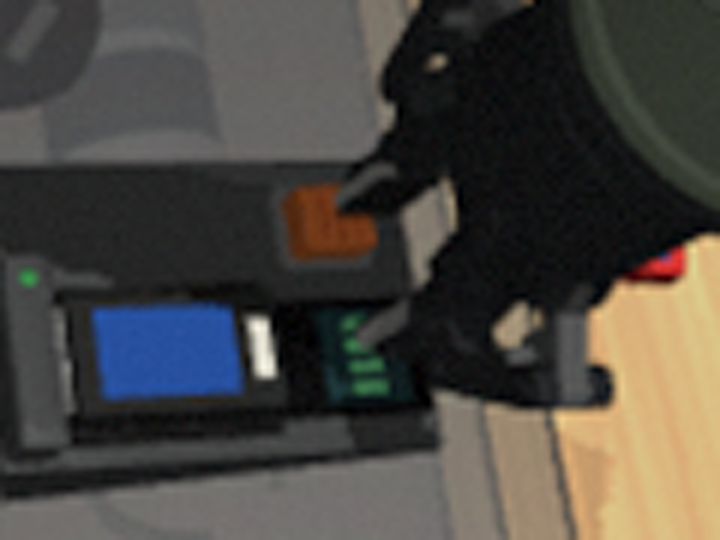

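View pics/scene3c.png

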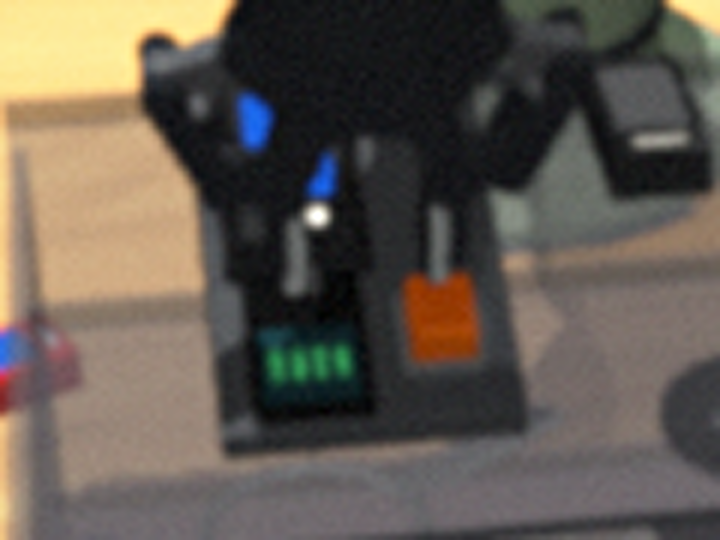

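>>> move_arm(
  plan=[
    [0.04, 0, 0.2, 0, 0, 0],
    [0, 0, 0.2, 0, 0, 0],
    [0, 0, 0.1, 0, 0, 0],
    [0, 0, 0, 0, 0, 0],
  ],
)

```text
clock: 5.2
position: [0.524, -0.1397, 0.2457]
tool_rot: [3.14, -0.301, 3.088]
force: [0.2, 0.1, 0.1]
grip_width: 0.0364
```

>>> move_arm(
  plan=[
    [0, 0, 0.1, 0, 0, 0],
    [0, 0, 0, 0, 0, 0],
    [0, 0, 0, 0, 0, 0],
  ],
)

```text
clock: 5.5
position: [0.5235, -0.1398, 0.2437]
tool_rot: [3.141, -0.3, 3.088]
force: [0.6, 0.1, -0.0]
grip_width: 0.036
```

```bash
python3 st.py; python3 - <<'E'
from h import *
s,p,R=tool()
for n in('side','scene'):
    c=viewer.camera_info(n)
    f=viewer.grab_frame(n)[...,::-1].copy(); cv2.imwrite(f'pics/{n}4.png',f)
    u,v=proj(c,p).astype(int); f=f[v-30:v+30,u-40:u+40]; f=cv2.resize(f,None,fx=6,fy=6,interpolation=cv2.INTER_CUBIC); cv2.imwrite(f'pics/{n}4c.png',f)
E
```

```text
5.5 [ 0.5235 -0.1398  0.2437] 0.03596743506857417 [ 0.65  0.08 -0.  ]
tcp in bay mm [-62.1 -19.9  18.6] turn left [0.0003 0.     0.0001]
```

View pics/side4c.png

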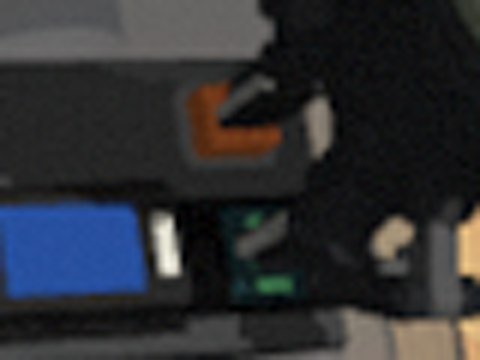

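View pics/scene4c.png

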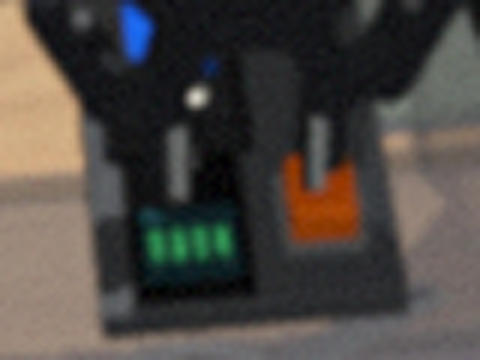

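>>> move_arm(
  plan=[
    [0, 0, 0.1, 0, 0, 0],
    [0, 0, 0, 0, 0, 0],
    [0, 0, 0, 0, 0, 0],
  ],
)

```text
clock: 5.9
position: [0.5227, -0.1397, 0.2412]
tool_rot: [3.141, -0.3, 3.088]
force: [-0.2, 0.5, 0.6]
grip_width: 0.0367
```

>>> move_arm(
  plan=[
    [0, 0, 0.1, 0, 0, 0],
    [0, 0, 0, 0, 0, 0],
    [0, 0, 0, 0, 0, 0],
  ],
)

```text
clock: 6.2
position: [0.5221, -0.1397, 0.239]
tool_rot: [3.141, -0.3, 3.088]
force: [0.9, -0.4, 1.7]
grip_width: 0.0362
```

>>> move_arm(
  plan=[
    [0, 0, 0.08, 0, 0, 0],
    [0, 0, 0, 0, 0, 0],
    [0, 0, 0, 0, 0, 0],
  ],
)

```text
clock: 6.5
position: [0.5215, -0.1396, 0.237]
tool_rot: [3.141, -0.3, 3.088]
force: [2.5, 0.3, 3.6]
grip_width: 0.0363
```

```bash
python3 st.py
```

```text
6.5 [ 0.5215 -0.1396  0.237 ] 0.03628189945349883 [2.47 0.27 3.65]
tcp in bay mm [-62.2 -19.9  11.6] turn left [0.0003 0.0001 0.0002]
```

>>> move_arm(
  plan=[
    [0, 0, 0.1, 0, 0, 0],
    [0, 0, 0, 0, 0, 0],
    [0, 0, 0, 0, 0, 0],
  ],
)

```text
clock: 6.8
position: [0.5208, -0.1396, 0.2346]
tool_rot: [3.141, -0.3, 3.088]
force: [1.7, -0.0, 3.5]
grip_width: 0.0363
```

```bash
python3 st.py; cat > ph.py <<'E'
from h import *
import sys
s,p,R=tool();k=sys.argv[1];o=[]
for n in('side','scene','wrist'):
    c=viewer.camera_info(n)
    f=viewer.grab_frame(n)[...,::-1].copy(); cv2.imwrite(f'pics/{n}{k}.png',f)
    if n=='wrist': f=cv2.resize(f[120:312,120:376],(400,300),interpolation=cv2.INTER_CUBIC)
    else:
        u,v=proj(c,p).astype(int); f=f[v-30:v+30,u-45:u+35]; f=cv2.resize(f,(400,300),interpolation=cv2.INTER_CUBIC)
    o.append(f)
o.append(o[0]*0)
cv2.imwrite(f'pics/all{k}.png',np.vstack([np.hstack(o[:2]),np.hstack(o[2:])]))
E
python3 ph.py 5
```

```text
6.8 [ 0.5208 -0.1396  0.2346] 0.0363193748473602 [ 1.72 -0.03  3.53]
tcp in bay mm [-62.2 -19.9   9.1] turn left [0.0003 0.0001 0.0002]
```

View pics/all5.png

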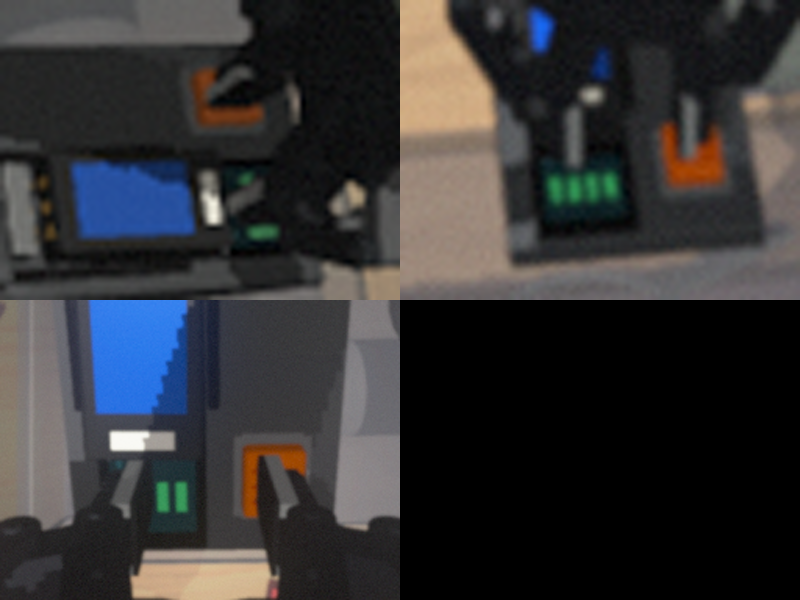

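```bash
python3 - <<'E'
from h import *
def ctr(img,lo,hi,box):
    h=cv2.cvtColor(img,cv2.COLOR_BGR2HSV);m=cv2.inRange(h,lo,hi);k=np.zeros_like(m);a,b,c,d=box;k[a:b,c:d]=m[a:b,c:d]
    ys,xs=np.nonzero(k);return xs.min(),xs.max(),ys.min(),ys.max(),len(xs)
c=viewer.camera_info('side')
o=OB+RB@[0,0,.0205];n=RB[:,2]
def onlab(p):
    a,d=ray(c,*p);return (w2b(a+d*(n@(o-a))/(n@d))*1000).round(1)
for f in('side0','side5'):
    r=ctr(cv2.imread(f'pics/{f}.png'),(105,120,60),(125,255,255),(190,260,240,335));print(f,r,onlab((r[0],(r[2]+r[3])/2)),onlab((r[1],(r[2]+r[3])/2)))
E
python3 st.py
```

```text
side0 (np.int64(271), np.int64(296), np.int64(222), np.int64(238), 378) [28.  -0.8 20.5] [-22.1   0.9  20.5]
side5 (np.int64(279), np.int64(303), np.int64(222), np.int64(237), 354) [12.1 -1.2 20.5] [-36.6   0.4  20.5]
6.95 [ 0.5208 -0.1396  0.2347] 0.03638713911466526 [1.86 0.1  3.45]
tcp in bay mm [-62.1 -19.9   9.2] turn left [0.0003 0.0001 0.0001]
```

>>> move_arm(
  plan=[
    [0, 0, 0.04, 0, 0, 0],
    [0.04, 0, 0, 0, 0, 0],
    [0.04, 0, 0, 0, 0, 0],
    [0, 0, 0, 0, 0, 0],
    [0, 0, 0, 0, 0, 0],
  ],
)

```text
clock: 7.45
position: [0.5184, -0.1395, 0.2343]
tool_rot: [3.141, -0.3, 3.088]
force: [2.0, -0.2, 5.5]
grip_width: 0.0362
```

>>> move_arm(
  plan=[
    [0, 0, 0, 0, 0, 0],
    [0, 0, 0, 0, 0, 0],
    [0, 0, 0, 0, 0, 0],
    [0, 0, 0, 0, 0, 0],
    [0, 0, 0, 0, 0, 0],
  ],
)

```text
clock: 7.95
position: [0.5184, -0.1395, 0.2342]
tool_rot: [3.141, -0.3, 3.088]
force: [0.5, 0.9, 4.5]
grip_width: 0.0364
```

```bash
python3 st.py; python3 ph.py 6;  python3 - <<'E'
from h import *
def ctr(img,lo,hi,box):
    h=cv2.cvtColor(img,cv2.COLOR_BGR2HSV);m=cv2.inRange(h,lo,hi);k=np.zeros_like(m);a,b,c,d=box;k[a:b,c:d]=m[a:b,c:d]
    ys,xs=np.nonzero(k);return xs.min(),xs.max(),ys.min(),ys.max(),len(xs),xs.mean(),ys.mean()
for f in('side0','side5','side6'): print(f,ctr(cv2.imread(f'pics/{f}.png'),(105,120,60),(125,255,255),(190,260,240,335)))
for f in('wrist5','wrist6'): print(f,ctr(cv2.imread(f'pics/{f}.png'),(105,120,60),(125,255,255),(60,260,150,245)))
E
```

```text
7.95 [ 0.5184 -0.1395  0.2342] 0.036374403363007915 [0.5  0.89 4.52]
tcp in bay mm [-60.  -19.9   8.1] turn left [ 0.0003 -0.      0.0001]
side0 (np.int64(271), np.int64(296), np.int64(222), np.int64(238), 378, np.float64(283.4021164021164), np.float64(230.03439153439155))
side5 (np.int64(279), np.int64(303), np.int64(222), np.int64(237), 354, np.float64(290.8672316384181), np.float64(229.55649717514123))
side6 (np.int64(278), np.int64(302), np.int64(222), np.int64(237), 362, np.float64(289.85911602209944), np.float64(229.55248618784532))
wrist5 (np.int64(175), np.int64(244), np.int64(92), np.int64(194), 6414, np.float64(208.87215466167757), np.float64(141.8950732772061))
wrist6 (np.int64(175), np.int64(244), np.int64(92), np.int64(194), 6476, np.float64(208.6859172328598), np.float64(141.92927733168622))
```

View pics/all6.png

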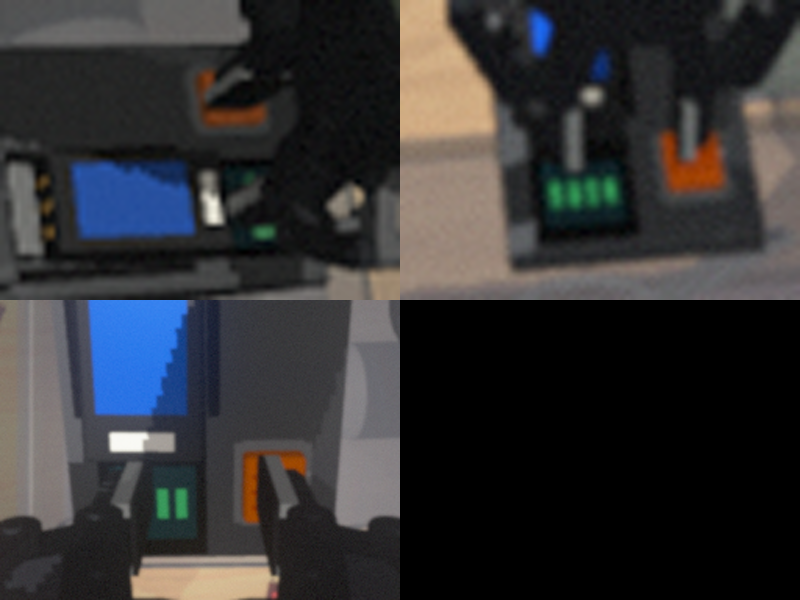

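```bash
python3 -c "
from workcell import workorder
print(workorder.job_done())"; python3 st.py
```

```text
the job is handed in; nothing more can be done
None
the job is handed in; nothing more can be done
```

I pressed the orange key with one fingertip. The battery sprang off its terminals and came to rest against the other finger standing in the lane. I then pressed the key about 1 mm deeper, pushed the battery about 2 mm back up the slope to make sure of contact, and handed the job in at about 8 s.

**Last checks:**
- **Key:** it is an estimated 6 mm down, judged from the force and how far the tool travelled. The upward force on the tool was about 4.5 N.
- **Battery:** it lies about 13 mm down the slope and looks flat. In the wrist pictures it did not shift relative to the fingers during that last 2 mm push, so it moved with them. The images fixed its position to about 2–3 mm.
- **Contact:** I could not read the finger's force on the battery directly. The force reading varies by about 0.8 N, so the contact rests on that shared movement and on the slope pressing the battery against the finger.
- **Other things on the tiers:** the arm passed above them and I did not touch any of them knowingly. I did not measure their positions again at the end.

The last state query after hand-in was refused because the job was already closed. The figures above are from just before it.

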